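Spin the massage stone dry and hold it up in the tongs

TASK

Pump the spring lever of the little drying spinner three full strokes, right down and all the way back up each time, to shake the rinsed pink massage stone dry. Then take the tongs from their rest, close their tips on the stone and lift it off the plate, a good 10 cm up, and finish still holding it there, level and still, in the tongs. The clean stone must be touched by nothing but the tongs, must not fall off the plate, and the other things on the vanity stay where they are.

Things in the scene. Friction and masses are not known exactly. Their poses are not given: they have to be found in the camera images.
- spinner: Drying spinner, fixed: white box 110 x 110 mm, 40 mm high, with a round blue plate on a spindle over its centre and a lever on its -y side, pointing along its -y axis. Origin at the centre of its underside on the table; z up. It stands to the left or right of the middle, turned up to 0.3 rad.
- plate_top (a point): Centre of the upper face of the plate, 60 mm above the table; plate 72 mm wide, its rim 3 mm higher. As the lever goes down the plate swivels up to 0.9 rad, and swivels back as the lever rises, carrying the stone with it.
- lever (a joint): Angle of the spring lever: 0 = up at rest, 0.45 rad = fully down against its stop. Its spring lifts it back to 0 whenever it is let go; at the pad it takes about 4 N to start and 8 N fully down.
- lever_pad (a point): Middle of the upper face of the lever's red pad (36 mm across, 44 mm along the lever), to be pushed down from above; 99 mm above the table at rest, 57 mm fully down. The hinge lies along the spinner's x axis, 62 mm from its centre towards -y, 55 mm above the table: the middle of the pad is 148 mm from the spinner's centre at rest, 158 mm when down.
- stone: Pink massage stone, an upright barrel 28 mm in diameter and 34 mm high, about 40 to 75 g, standing on the plate up to 14 mm off its centre. Origin at the centre of its underside, z up along its axis.
- stone_mid (a point): Centre of the stone, 17 mm above its underside.
- rest: Blue ceramic tongs rest, fixed, 160 mm along its x axis; two cross bars 20 mm high carry the tongs, between them (from 61 mm behind to 33 mm ahead of its centre) the floor is only 4 mm high. Front bar 100 mm wide, back bar and floor 50 mm. Origin at the centre of its underside; +x is the way the tongs point. It stands on the other side from the spinner.
- tongs: Sprung steel tongs lying flat on the rest, 170 mm long, 90 g: two upright strips 16 mm high in a V from a hinge barrel 40 mm wide. Origin at the underside, on the midline between the black grips (36 long, 24 high) where they are pinched, 75 mm ahead of the hinge, near the balance point; +x to the tips, z up. Outside width over the grips 64 mm open, 46 mm closed on the stone (strips then parallel).
- tongs_arm (a joint): Closing angle of the tongs: 0 = open (tips about 60 mm apart), 0.24 rad = closed on the stone (28 mm), 0.40 rad = shut. 75 mm per rad at the grips, 140 mm per rad at the tips. The spring pushes apart at the grips with 6 N when open, 11 N when closed on the stone; let go, they open by themselves. A grip of 20 to 40 N closes them and holds the stone.
- tongs_tip (a point): Point between the tips where the stone is to sit, 65 mm ahead of the grips, at half the height of the strips (8 mm above their underside). The tip pads are 26 mm long and 16 mm high, reaching from 51 to 77 mm ahead of the grips. This point and the origin of the tongs are fixed to the +y strip: as the tongs close they stay with that strip, up to 17 mm off the midline when closed on the stone.
- comb: Bystander: black comb, 180 x 40 mm, 5 mm high, lying flat; origin at its underside.
- pusher: Bystander: stainless steel cuticle pusher, 140 mm long, 6 mm high, lying flat; origin at its underside.
- jar: Bystander: beige ceramic jar, 64 mm wide, about 65 mm high; origin at the centre of its underside.
- lotion: Bystander: green lotion bottle, 52 mm wide, 130 mm high; origin at the centre of its underside.
- nailbrush: Bystander: wooden nail brush, 40 x 85 mm, 29 mm high; origin at the centre of its underside.
- mirror: Bystander: chrome magnifying mirror on a stand, foot 130 mm wide, 370 mm high, fixed, with a head that turns on its knob arm; origin at the centre of its foot.
Things that resemble listed ones, but are neither listed nor needed, are in the scene too. What is shaped like the tongs but yellow is not meant.

How it is judged:
By the outcome, as a careful person would: the job done as asked, in the order asked, and still so for the second after the job is handed in, while the arm keeps its last pose, push and grip.
It also fails if it takes over 64 s, if anything falls off the work surface, if the arm or the gripper's body presses on something with over 40 N, if the wrist force passes 120 N, or if a joint passes its speed limit or range.

ROBOT

A 7-joint arm with a two-finger parallel gripper is mounted at the origin on the work surface. World frame = base frame: x ahead of the robot, y to its left, z up, the work surface at z = 0. Lengths are in mm, angles in rad, forces in N, time in s.
With the tool pointing down it reaches from about 425 to 875 mm from the base axis. Payload 8.4 kg.
Tool frame: the origin (TCP) lies on the centre line of the jaws, within the pads' length; the fingertips stand 14 mm ahead of it and the grasp point (between the pads) lies 5 mm behind it; z points along the fingers, y is the line along which they close (so a half turn about z gives the same grasp; the last joint's range is limited). The gripper opens to 85 mm and grips with 20 to 120 N. Pads are 22 mm wide; open, the fingers measure 114 mm over their backs; the gripper's body (76 mm by 85 mm) begins 54 mm behind the grasp point. The pads swing forward as they close: fully open they stand 13 mm farther back than shut.
Start: joints at [1.074, 0.333, 0.04, 1.465, -0.013, 1.343, -0.059], TCP at [251.78, -599.226, 245.308] pointing down, gripper open.
Joint ranges: [-2.58, 2.58], [-0.38, 2.09], [-1.3, 1.39], [0.25, 2.4], [-1.5, 4.64], [0.08, 2.09], [-2.65, 2.65]. Speed limits (rad/s): [2.22, 2.22, 2.79, 2.79, 3.14, 3.14, 3.14].

INTERFACE

Orientations are given as a unit quaternion [x, y, z, w].
In Python, from cell import ctrl gives the robot as it stands.
- The arm moves only by the tool drive_tool, never from a script. Its argument "series" is a list of rows, each a list of 7 numbers: the shift along the tool's x, y, z in units of 50 mm (1.0 is 50 mm), then the turn, a rotation vector about the tool's x, y, z in units of 6 degrees (1.0 is 6 degrees), then the finger opening in mm, from 0 to 85.4. A call has exactly 10 rows; each row shifts and turns the commanded pose from where the row before left it, along the tool's axes as they then stand; what a row does not reach is not made up. A row lasts 1/10 s, in which the tool goes at most 50 mm and 8.59 degrees, less where a joint would pass 70% of its speed; a pose out of reach is approached as far as the arm can. A call is refused whole if a number of a shift passes 1 or a number of a turn 1, either way. A call with a gripper value outside its range is refused whole. The fingers move at their own pace and stop on an object; "force" is the grip in N (left out, the last holds). Time passes only in rows, so rows that do not move let the fingers close, or fill a call up. It gives the time, the measured TCP pose, the force, the opening and the grip force at its end, in the units of the state.
- ctrl.observe(): the state, without advancing time (a new reading comes with each control period).
- ctrl.snapshot(name): name is "side" or "top" or "wrist"; returns a dict with "img" (420x560x3 uint8, blue, green, red), "camera_matrix" (3x3 intrinsics, pixels), "origin" and "attitude" of the camera in the world; the wrist camera has in their place "hand_eye" (4x4, takes a point from camera to tool coordinates, whose origin is the TCP and whose axes are the flange's). Camera axes: x right, y down, z forward; pixel columns grow to the right and rows downward; lengths in mm; the calibration is good to about 2 mm. A picture is of the moment at which its call begins: read the wrist's pose just before it. There is no depth.
- ctrl.finish_job(): hands the job in; it is judged then, once.
The state is a dict: "time_s": time; "joint_positions": joint angles; "dq": joint speeds; "joint_efforts": joint torques, N m; "position": TCP position; "orientation": TCP orientation; "ft_force": force on the tool from outside, world axes, zero at the start; "torque": the same for the moment, N m; "gripper_width": opening from 0.0 (shut) to 1.0 (fully open); "finger_force": force on a finger pad.
Only numpy, scipy, OpenCV 4.12 (cv2) and the standard library are available. Lean on these libraries where they do the work, as an engineer would, in place of code of your own. Each camera call takes 0.05 s, during which the arm holds its last target. There are 200 camera calls.

## Working session

There is one attempt and no reset: what is moved stays moved. The work goes in short steps, Python scripts to look and compute and a tool call to move; the robot and the scene stay as the last step left them, time stands still between calls to the robot, and variables do not carry over. Pictures are saved under pics/ and viewed, at most 14 in all, crops included, and the job is handed in when it is done.

Besides the shell and the picture viewer there is one more tool, called by a JSON object that holds its "name" and its "arguments", one argument or row to a line. drive_tool: Moves the arm, as the interface text tells. Its arguments: {"type":"object","properties":{"series":{"type":"array","items":{"type":"array","items":{"type":"number"}}},"force":{"type":"number"}},"required":["series"]}

```bash
ls; mkdir -p pics
python3 - <<'E'
from cell import ctrl
import cv2,pickle,numpy as np
s=ctrl.observe();print(s)
for n in("top","side"):
    d=ctrl.snapshot(n);cv2.imwrite(f"pics/{n}0.png",d["img"]);pickle.dump(d,open(f"{n}0.pkl","wb"));print(n,d["camera_matrix"],d["origin"],d["attitude"])
E
```

```text
pics
{'time_s': 0.0, 'joint_positions': array([ 1.07377197,  0.33390923,  0.03989314,  1.4662668 , -0.0134017 ,
        1.34327601, -0.05849571]), 'dq': array([ 3.67599637e-04, -1.04019058e-03, -3.00370870e-04, -2.08498463e-04,
        1.16676663e-04, -6.51733253e-05,  5.74380371e-04]), 'joint_efforts': array([ 1.00485726e-03, -6.58536530e+01,  1.36594567e+00, -4.05561733e+01,
        1.67303922e-02,  1.23599666e-02,  2.01733990e-06]), 'position': array([ 251.62001446, -598.86364646,  244.42477238]), 'orientation': array([ 9.80284920e-01,  1.97587551e-01, -2.12422591e-04, -7.67758533e-04]), 'ft_force': array([-0.53898953,  0.48525122,  0.26717993]), 'torque': array([-0.02041991, -0.02838233,  0.02693092]), 'finger_force': 0.0, 'gripper_width': 0.9984099591670565}
top [[541.95187813   0.         272.84491398]
 [  0.         541.95187813 214.88832693]
 [  0.           0.           1.        ]] [ 170.85314662  -40.38913143 1775.37925918] [ 0.72255273 -0.68372759  0.07043045 -0.07398432]
side [[499.77341954   0.         278.91371044]
 [  0.         499.77341954 209.77104373]
 [  0.           0.           1.        ]] [  464.47909672 -1161.65390785   785.33380233] [ 0.87514013 -0.03530541  0.01740639 -0.4822658 ]
```

View pics/top0.png

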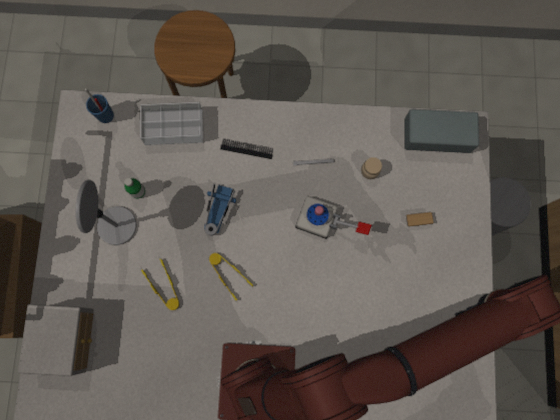

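View pics/side0.png

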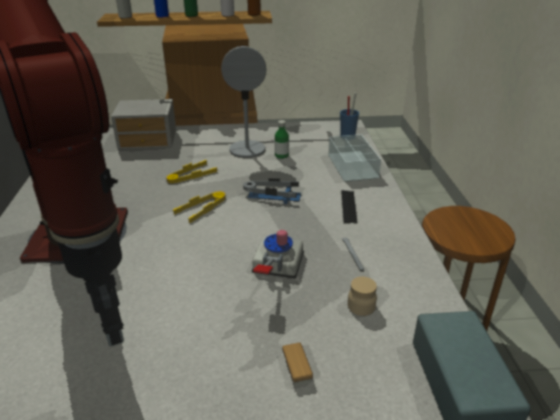

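The top view shows the spinner at about (318,215), its red pad at (364,228) and the pink stone at (319,210). The blue rest with the steel tongs is at (218,208), tips up (+x). The yellow decoys are at (160,285) and (232,275). The side view shows the red pad at (263,268), the stone at (283,238) and the tongs at (273,190).

```bash
cat > h.py <<'E'
import cv2,pickle,numpy as np
from scipy.spatial.transform import Rotation as R
from cell import ctrl
def shot(n,f):
    s=ctrl.observe();d=ctrl.snapshot(n);d["img"]=np.array(d["img"])
    if n=="wrist":
        T=np.eye(4);T[:3,:3]=R.from_quat(s["orientation"]).as_matrix();T[:3,3]=s["position"]
        C=T@np.array(d["hand_eye"]);d["o"],d["M"]=C[:3,3],C[:3,:3]
    cv2.imwrite(f"pics/{f}.png",d["img"]);pickle.dump(d,open(f+".pkl","wb"));return d
def load(f):
    d=pickle.load(open(f+".pkl","rb"))
    if "o" not in d: d["o"],d["M"]=np.array(d["origin"]),R.from_quat(d["attitude"]).as_matrix()
    return d
def ray(d,p):
    v=d["M"]@np.linalg.inv(d["camera_matrix"])@np.array([p[0],p[1],1.]);return d["o"],v/np.linalg.norm(v)
def plane(d,p,z):
    o,v=ray(d,p);return o+v*(z-o[2])/v[2]
def tri(*dp):
    A=np.zeros((3,3));b=np.zeros(3);L=[ray(*q) for q in dp]
    for o,v in L: P=np.eye(3)-np.outer(v,v);A+=P;b+=P@o
    x=np.linalg.solve(A,b);return x,[np.linalg.norm(np.cross(x-o,v)) for o,v in L]
def proj(d,X):
    c=d["M"].T@(np.array(X)-d["o"]);u=d["camera_matrix"]@c;return u[:2]/u[2]
def mask(d,lo,hi,roi=None,n=1):
    h=cv2.cvtColor(d["img"],cv2.COLOR_BGR2HSV)
    if lo[0]<=hi[0]: m=cv2.inRange(h,lo,hi)
    else: m=cv2.inRange(h,lo,(179,)+tuple(hi[1:]))|cv2.inRange(h,(0,)+tuple(lo[1:]),hi)
    if roi: z=np.zeros_like(m);a,b,c,e=roi;z[b:e,a:c]=m[b:e,a:c];m=z
    k,l,s,c=cv2.connectedComponentsWithStats(m)
    i=1+np.argsort(-s[1:,4])[:n]
    return m,[(c[j].round(1),s[j].tolist(),l==j) for j in i]
E
python3 - <<'E'
from h import *
t,s=load("top0"),load("side0")
print(proj(t,[0,0,0]),t["M"])
for nm,lo,hi,rt,rs in(("red",(172,170,90),(6,255,255),(340,210,390,250),(240,255,290,285)),("blue",(100,120,60),(125,255,255),(295,190,345,235),(255,225,300,260)),("stone",(160,40,100),(10,160,255),(300,195,335,225),(270,225,295,250)),("rest",(95,90,40),(125,255,255),(195,175,245,245),(235,165,310,210))):
    a=mask(t,lo,hi,rt)[1];b=mask(s,lo,hi,rs)[1]
    if a and b: print(nm,a[0][:2],b[0][:2],tri((t,a[0][0]),(s,b[0][0])))
    else: print(nm,a and a[0][:2],b and b[0][:2])
E
```

```text
[256.680856   382.06158398] [[ 5.51122639e-02 -9.77636980e-01  2.02949683e-01]
 [-9.98479978e-01 -5.40858014e-02  1.06046610e-02]
 [ 6.09187534e-04 -2.03225642e-01 -9.79131742e-01]]
red (array([363.4, 227.9]), [357, 222, 14, 13, 125]) (array([262.4, 268.6]), [254, 265, 17, 8, 91]) (array([ 493.05584085, -309.35370571,   95.45284395]), [np.float64(0.03902245147557032), np.float64(0.03902245147536943)])
blue (array([316.8, 215.6]), [307, 204, 22, 21, 254]) (array([275.9, 244.2]), [265, 235, 27, 17, 247]) (array([ 533.18844762, -164.30690718,   52.9049365 ]), [np.float64(0.21128952163565096), np.float64(0.21128952163578602)])
stone (array([318.6, 209.7]), [315, 206, 8, 8, 49]) (array([281.6, 232.3]), [276, 229, 12, 7, 63]) (array([ 546.12489679, -166.61482547,   89.25962955]), [np.float64(0.8684462055523847), np.float64(0.8684462055525594)])
rest (array([219.1, 204.1]), [208, 186, 24, 40, 507]) (array([268.4, 196.3]), [250, 193, 37, 8, 126]) (array([548.75397393, 159.02118057,   3.40469724]), [np.float64(15.986024342451712), np.float64(15.986024342451769)])
```

{"name": "drive_tool", "arguments": {
  "series": [
    [0.64,-0.4,-0.11,0,0,0,0],
    [0.64,-0.4,-0.11,0,0,0,0],
    [0.64,-0.4,-0.11,0,0,0,0],
    [0.64,-0.4,-0.11,0,0,0,0],
    [0.64,-0.4,-0.11,0,0,0,0],
    [0.64,-0.4,-0.11,0,0,0,0],
    [0.64,-0.4,-0.11,0,0,0,0],
    [0.64,-0.4,-0.11,0,0,0,0],
    [0.64,-0.4,-0.11,0,0,0,0],
    [0.64,-0.4,-0.11,0,0,0,0]
  ],
  "force": 30
}}

```text
time_s: 1.1
position: [469.8, -289.4, 300.3]
orientation: [0.98, 0.198, -0.0, -0.0]
ft_force: [0.2, -0.4, -0.3]
gripper_width: -0.002
finger_force: 0.0
```

Run:
```python
from h import *
d=shot("wrist","w1");s=ctrl.observe();print(s["time_s"],s["position"],s["orientation"],s["joint_positions"],s["ft_force"]);print(np.round(d["hand_eye"],3),d["camera_matrix"],d["o"])
```

```text
1.15 [ 474.28312474 -282.85401002  301.31008645] [ 9.79504194e-01  2.01415963e-01  1.50125903e-03 -9.43573810e-04] [ 0.65776825  0.12162138 -0.21820141  1.61099472  0.02325198  1.41060698
 -0.72773883] [2.93111931 6.14739777 0.9842804 ]
[[-0.00000e+00 -9.55000e-01 -2.98000e-01  7.67680e+01]
 [ 1.00000e+00 -1.00000e-03  1.00000e-03  1.74000e-01]
 [-1.00000e-03 -2.98000e-01  9.55000e-01 -1.28754e+02]
 [ 0.00000e+00  0.00000e+00  0.00000e+00  1.00000e+00]] [[336.5194405    0.         279.54337691]
 [  0.         336.5194405  211.65123344]
 [  0.           0.           1.        ]] [ 540.72028229 -259.89764777  429.03047522]
```

View pics/w1.png

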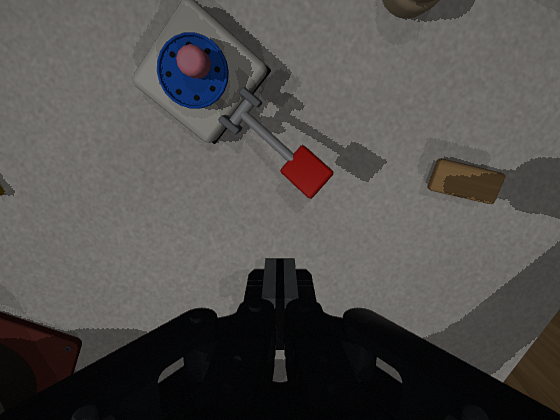

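The wrist view shows the red pad at about (307,172), the blue plate at (193,70), the pink stone at (193,60), and the closed fingers at (280,265). The arm was still settling, so I'll shoot again for the measurement.

Run:
```python
from h import *
d=shot("wrist","w2");s=ctrl.observe();print(s["time_s"],s["position"],d["o"])
w=load("w2");t,sd=load("top0"),load("side0")
red=mask(w,(172,170,60),(6,255,255),(240,120,380,230))[1][0]
bl=mask(w,(100,120,40),(125,255,255),(120,0,260,130))[1][0]
pk=mask(w,(165,40,60),(12,170,255),(160,30,230,90))[1][0]
for q in(red,bl,pk):print(q[:2])
def ell(q):
    c=cv2.findContours(q[2].astype(np.uint8),0,1)[0];c=max(c,key=len);return cv2.fitEllipse(cv2.convexHull(c)),c
rt=mask(t,(172,170,90),(6,255,255),(340,210,390,250))[1][0][0];rs=mask(sd,(172,170,90),(6,255,255),(240,255,290,285))[1][0][0]
print("pad tri",tri((w,red[0]),(t,rt)),tri((w,red[0]),(sd,rs)),plane(w,red[0],97))
e,c=ell(bl);print("plate ell",e,plane(w,e[0],62), tri((w,e[0]),(t,mask(t,(100,120,60),(125,255,255),(295,190,345,235))[1][0][0])))
e,c=ell(pk);print("stone ell",e,[plane(w,e[0],z) for z in(77,94)])
q=cv2.minAreaRect(ell(red)[1]);print(q,[plane(w,p,97).round(1) for p in cv2.boxPoints(q)])
```

```text
1.2 [ 472.81704439 -285.30765708  300.93055828] [ 544.56318402 -253.04539178  430.31529723]
(array([310.5, 179. ]), [285, 153, 52, 52, 1441])
(array([198.1,  80.1]), [163, 41, 71, 74, 2987])
(array([197.3,  68. ]), [183, 53, 29, 32, 694])
pad tri (array([ 493.40800464, -309.38403094,   93.33230595]), [np.float64(0.308359156812903), np.float64(0.3083591568128083)]) (array([ 493.38102642, -308.77479874,   94.93019694]), [np.float64(0.2711311852176035), np.float64(0.27113118521751794)]) [ 493.96685625 -308.46170568   97.        ]
plate ell ((198.00848388671875, 77.46619415283203), (68.71624755859375, 76.12093353271484), 154.61451721191406) [ 538.99323458 -164.73044662   62.        ] (array([ 536.62319829, -163.08414206,   48.24906939]), [np.float64(2.697296361048157), np.float64(2.6972963610480902)])
stone ell ((197.29043579101562, 68.12677001953125), (27.91424560546875, 31.5687198638916), 158.403564453125) [array([ 546.95044273, -164.90864235,   77.        ]), array([ 546.83557819, -169.14940054,   94.        ])]
((310.1482849121094, 179.02069091796875), (42.436241149902344, 35.21128463745117), 41.633541107177734) [array([ 483.8, -282.3,   97. ]), array([ 516.9, -293. ,   97. ]), array([ 503.9, -334. ,   97. ]), array([ 469.6, -324.1,   97. ])]
```

{"name": "drive_tool", "arguments": {
  "series": [
    [0.04,0.07,0.44,0,0,0,0],
    [0.04,0.07,0.44,0,0,0,0],
    [0.04,0.07,0.44,0,0,0,0],
    [0.04,0.07,0.44,0,0,0,0],
    [0.04,0.07,0.44,0,0,0,0],
    [0.04,0.07,0.44,0,0,0,0],
    [0.03,0.07,0.44,0,0,0,0],
    [0.03,0.07,0.44,0,0,0,0],
    [0,0,0,0,0,0,0],
    [0,0,0,0,0,0,0]
  ]
}}

```text
time_s: 2.2
position: [493.6, -310.9, 124.3]
orientation: [0.98, 0.198, -0.0, -0.0]
ft_force: [0.7, -0.0, 0.3]
gripper_width: 0.0
finger_force: 0.0
```

Run:
```python
from h import *
for k in range(2):
    d=shot("wrist","w3");s=ctrl.observe();print(s["time_s"],s["position"],s["ft_force"])
```

```text
2.25 [ 494.12462261 -311.10762564  125.18317959] [ 0.09114608 -0.81655434  1.16996866]
2.3 [ 494.39828081 -311.18864273  125.59126309] [-0.35975373  1.11683011  0.00651764]
```

View pics/w3.png

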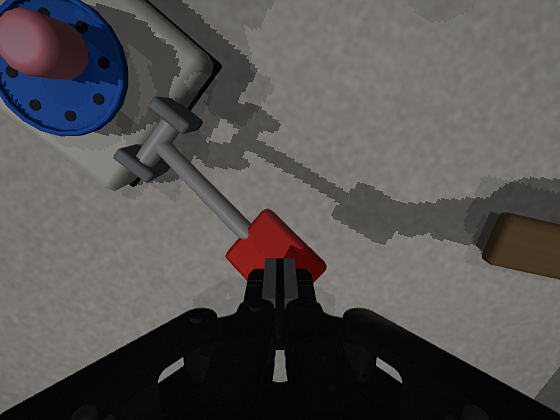

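The wrist view shows the closed fingertips at (280,262) right over the red pad. Pressing down next.

{"name": "drive_tool", "arguments": {
  "series": [
    [0,0,0.12,0,0,0,0],
    [0,0,0.12,0,0,0,0],
    [0,0,0.12,0,0,0,0],
    [0,0,0.12,0,0,0,0],
    [0,0,0.12,0,0,0,0],
    [0,0,0.12,0,0,0,0],
    [0,0,0.12,0,0,0,0],
    [0,0,0.12,0,0,0,0],
    [0,0,0.12,0,0,0,0],
    [0,0,0,0,0,0,0]
  ]
}}

```text
time_s: 3.3
position: [494.1, -312.8, 71.5]
orientation: [0.98, 0.197, 0.0, 0.001]
ft_force: [-1.7, -4.1, 9.3]
gripper_width: -0.002
finger_force: 4.9
```

{"name": "drive_tool", "arguments": {
  "series": [
    [0,0,0.05,0,0,0,0],
    [0,0,0.05,0,0,0,0],
    [0,0,0,0,0,0,0],
    [0,0,0,0,0,0,0],
    [0,0,0,0,0,0,0],
    [0,0,0,0,0,0,0],
    [0,0,0,0,0,0,0],
    [0,0,0,0,0,0,0],
    [0,0,0,0,0,0,0],
    [0,0,0,0,0,0,0]
  ]
}}

```text
time_s: 4.3
position: [494.5, -312.9, 70.3]
orientation: [0.98, 0.197, 0.001, 0.002]
ft_force: [-15.3, 4.2, 46.7]
gripper_width: -0.003
finger_force: 23.6
```

Run:
```python
from h import *
d=shot("wrist","w4");s=ctrl.observe();print(s["time_s"],s["position"],s["ft_force"])
```

```text
4.35 [ 494.47165975 -312.92166001   70.26794363] [-17.02099823   3.62674342  48.0440039 ]
```

{"name": "drive_tool", "arguments": {
  "series": [
    [0,0,-0.13,0,0,0,0],
    [0,0,-0.13,0,0,0,0],
    [0,0,-0.13,0,0,0,0],
    [0,0,-0.13,0,0,0,0],
    [0,0,-0.13,0,0,0,0],
    [0,0,-0.13,0,0,0,0],
    [0,0,-0.13,0,0,0,0],
    [0,0,-0.13,0,0,0,0],
    [0,0,-0.13,0,0,0,0],
    [0,0,0,0,0,0,0]
  ]
}}

```text
time_s: 5.35
position: [493.8, -312.0, 124.5]
orientation: [0.98, 0.197, 0.0, 0.001]
ft_force: [-0.3, 0.2, 0.2]
gripper_width: -0.001
finger_force: 0.0
```

{"name": "drive_tool", "arguments": {
  "series": [
    [0,0,0,0,0,0,0],
    [0,0,0,0,0,0,0],
    [0,0,0.15,0,0,0,0],
    [0,0,0.16,0,0,0,0],
    [0,0,0.16,0,0,0,0],
    [0,0,0.16,0,0,0,0],
    [0,0,0.16,0,0,0,0],
    [0,0,0.16,0,0,0,0],
    [0,0,0.16,0,0,0,0],
    [0,0,0,0,0,0,0]
  ]
}}

```text
time_s: 6.35
position: [494.2, -312.7, 70.9]
orientation: [0.98, 0.197, 0.0, 0.001]
ft_force: [-9.3, -0.1, 27.3]
gripper_width: -0.001
finger_force: 13.9
```

{"name": "drive_tool", "arguments": {
  "series": [
    [0,0,0,0,0,0,0],
    [0,0,0,0,0,0,0],
    [0,0,0,0,0,0,0],
    [0,0,-0.16,0,0,0,0],
    [0,0,-0.16,0,0,0,0],
    [0,0,-0.16,0,0,0,0],
    [0,0,-0.16,0,0,0,0],
    [0,0,-0.16,0,0,0,0],
    [0,0,-0.16,0,0,0,0],
    [0,0,-0.15,0,0,0,0]
  ]
}}

```text
time_s: 7.35
position: [493.5, -311.2, 123.9]
orientation: [0.98, 0.197, -0.001, -0.0]
ft_force: [0.8, -0.4, -0.4]
gripper_width: 0.001
finger_force: 0.0
```

Run:
```python
from h import *
d=shot("wrist","w5");s=ctrl.observe();print(s["time_s"],s["position"],s["ft_force"])
a,b=load("w3"),load("w5");print([mask(x,(172,170,40),(6,255,255),(200,180,350,300))[1][0][:2] for x in(a,b)])
print([mask(x,(165,40,40),(12,170,255),(0,0,140,120))[1][0][:2] for x in(a,load("w4"),b)])
```

```text
7.4 [ 493.87697026 -311.85139115  125.21031391] [-0.08494074 -0.38288311  1.41340271]
[(array([271.8, 247.6]), [226, 210, 100, 73, 3289]), (array([272.2, 247.5]), [226, 209, 101, 74, 3342])]Traceback (most recent call last):
  File "<stdin>", line 4, in <module>
IndexError: list index out of range
```

{"name": "drive_tool", "arguments": {
  "series": [
    [0,0,0,0,0,0,0],
    [0,0,0,0,0,0,0],
    [0,0,0.15,0,0,0,0],
    [0,0,0.16,0,0,0,0],
    [0,0,0.16,0,0,0,0],
    [0,0,0.16,0,0,0,0],
    [0,0,0.16,0,0,0,0],
    [0,0,0.16,0,0,0,0],
    [0,0,0.16,0,0,0,0],
    [0,0,0,0,0,0,0]
  ]
}}

```text
time_s: 8.4
position: [494.1, -312.8, 70.8]
orientation: [0.98, 0.197, 0.0, 0.001]
ft_force: [-10.0, -0.0, 28.8]
gripper_width: -0.001
finger_force: 14.3
```

{"name": "drive_tool", "arguments": {
  "series": [
    [0,0,0,0,0,0,0],
    [0,0,0,0,0,0,0],
    [0,0,0,0,0,0,0],
    [0,0,-0.16,0,0,0,0],
    [0,0,-0.16,0,0,0,0],
    [0,0,-0.16,0,0,0,0],
    [0,0,-0.16,0,0,0,0],
    [0,0,-0.16,0,0,0,0],
    [0,0,-0.16,0,0,0,0],
    [0,0,-0.16,0,0,0,0]
  ]
}}

```text
time_s: 9.4
position: [493.5, -311.1, 124.3]
orientation: [0.98, 0.197, -0.001, -0.0]
ft_force: [0.6, -0.2, 0.5]
gripper_width: -0.002
finger_force: 0.0
```

{"name": "drive_tool", "arguments": {
  "series": [
    [0,0,-0.4,0,0,0,0],
    [0,0,-0.4,0,0,0,0],
    [0,0,-0.4,0,0,0,0],
    [0,0,-0.4,0,0,0,0],
    [0,0,-0.4,0,0,0,0],
    [0,0,-0.4,0,0,0,0],
    [0,0,-0.4,0,0,0,85],
    [0,0,-0.4,0,0,0,85],
    [0,0,-0.4,0,0,0,85],
    [0,0,0,0,0,0,85]
  ]
}}

```text
time_s: 10.4
position: [494.3, -312.3, 307.2]
orientation: [0.98, 0.197, 0.001, 0.002]
ft_force: [1.3, -0.1, 0.0]
gripper_width: 0.682
finger_force: 0.0
```

Run:
```python
from h import *
shot("top","t1");d=shot("wrist","w6");s=ctrl.observe();print(s["time_s"],s["position"],s["joint_positions"])
t=load("t1")
print(mask(t,(160,40,100),(10,160,255),(300,195,335,225))[1][0][:2])
c=t["img"][165:260,180:270];cv2.imwrite("pics/t1c.png",cv2.resize(c,None,fx=6,fy=6,interpolation=2))
```

```text
10.5 [ 493.55168032 -311.59413706  304.16222502] [ 0.66094137  0.18508371 -0.20276821  1.53279954  0.03819728  1.42746022
 -0.71791956]
(array([318.6, 209.9]), [315, 206, 8, 9, 56])
```

View pics/t1c.png

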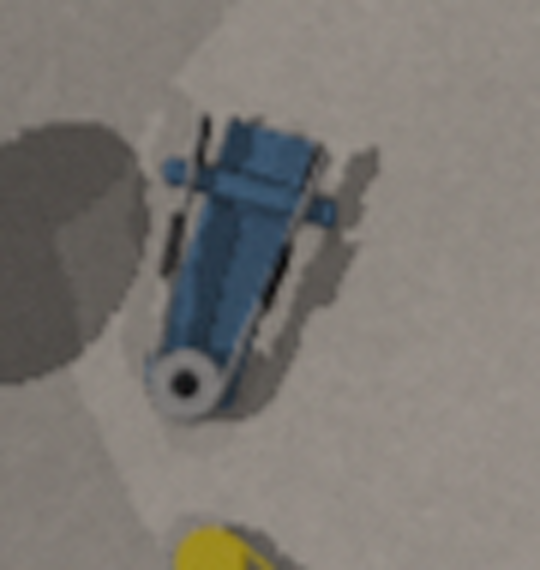

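The crop shows the tongs' hinge at (185,383), the black grips at (173,245) and (277,275), and the tips near (205,130) and (318,165).

```bash
cat >> h.py <<'E'
def delta(p,yaw):
    s=ctrl.observe();M=R.from_quat(s["orientation"]).as_matrix()
    y0=np.arctan2(M[1,0],M[0,0]);d=(yaw-y0+np.pi)%(2*np.pi)-np.pi
    print("t",round(s["time_s"],2),"pos",s["position"].round(1),"yaw",round(y0,4),"tool shift/50",(M.T@(np.array(p)-s["position"])/50).round(3),"turn z units",round(-np.degrees(d)/6,2),"tilt",np.degrees(M[:2,2]).round(2))
E
python3 - <<'E'
from h import *
t=load("t1")
f=lambda x,y:(180+(x+.5)/6-.5,165+(y+.5)/6-.5)
h=plane(t,f(185,383),36);g1=plane(t,f(173,245),40);g2=plane(t,f(277,275),40);g=(g1+g2)/2
print(h,g1,g2,g);v=g-h;print(np.linalg.norm(v[:2]),np.linalg.norm((g1-g2)[:2]),np.arctan2(v[1],v[0]))
yaw=np.arctan2(v[1],v[0])+np.pi
p=g.copy();p[2]=260;delta(p,yaw)
E
```

```text
[475.15455538 179.21855411  36.        ] [550.57403529 191.28662641  40.        ] [536.9699726  133.26729861  40.        ] [543.77200395 162.27696251  40.        ]
70.67794404245784 59.59289319801326 -0.24205811912147965
t 10.5 pos [ 493.6 -311.6  304.2] yaw 0.3968 tool shift/50 [ 4.589 -8.353  0.876] turn z units -23.9 tilt [-0.02 -0.04]
```

{"name": "drive_tool", "arguments": {
  "series": [
    [0.4,-0.7,0.03,0,0,0,85],
    [0.46,-0.83,0.03,0,0,0,85],
    [0.46,-0.83,0.03,0,0,0,85],
    [0.46,-0.83,0.03,0,0,0,85],
    [0.46,-0.83,0.03,0,0,0,85],
    [0.46,-0.83,0.03,0,0,0,85],
    [0.46,-0.83,0.03,0,0,0,85],
    [0.46,-0.83,0.03,0,0,0,85],
    [0.46,-0.83,0.03,0,0,0,85],
    [0.46,-0.83,0.03,0,0,0,85]
  ]
}}

```text
time_s: 11.5
position: [544.6, 154.8, 288.1]
orientation: [0.98, 0.197, -0.001, 0.0]
ft_force: [0.5, -0.4, -0.2]
gripper_width: 0.993
finger_force: 0.0
```

{"name": "drive_tool", "arguments": {
  "series": [
    [0,0,0,0,0,-1,85],
    [0,0,0,0,0,-1,85],
    [0,0,0,0,0,-1,85],
    [0,0,0,0,0,-1,85],
    [0,0,0,0,0,-1,85],
    [0,0,0,0,0,-1,85],
    [0,0,0,0,0,-1,85],
    [0,0,0,0,0,-1,85],
    [0,0,0,0,0,-1,85],
    [0,0,0,0,0,-1,85]
  ]
}}

```text
time_s: 12.5
position: [544.6, 152.9, 287.9]
orientation: [0.749, 0.663, -0.001, -0.0]
ft_force: [-0.1, 0.3, 0.2]
gripper_width: 0.997
finger_force: 0.0
```

{"name": "drive_tool", "arguments": {
  "series": [
    [0,0,0,0,0,-1,85],
    [0,0,0,0,0,-1,85],
    [0,0,0,0,0,-1,85],
    [0,0,0,0,0,-1,85],
    [0,0,0,0,0,-1,85],
    [0,0,0,0,0,-1,85],
    [0,0,0,0,0,-1,85],
    [0,0,0,0,0,-1,85],
    [0,0,0,0,0,-1,85],
    [0,0,0,0,0,-1,85]
  ]
}}

```text
time_s: 13.5
position: [544.7, 152.9, 287.9]
orientation: [0.317, 0.948, -0.001, -0.001]
ft_force: [-0.5, 0.1, 0.1]
gripper_width: 0.996
finger_force: 0.0
```

Run:
```python
from h import *
delta([543,162,260],2.9);print(ctrl.observe()["joint_positions"])
```

```text
t 13.5 pos [544.7 152.9 287.9] yaw 2.496 tool shift/50 [0.135 0.126 0.558] turn z units -3.86 tilt [-0.11 -0.04]
[ 0.32996291  0.22570637 -0.79563541  1.57602967  0.16249531  1.41034973
  0.44590576]
```

{"name": "drive_tool", "arguments": {
  "series": [
    [0.13,0.13,0,0,0,0,85],
    [0,0,0,0,0,-1,85],
    [0,0,0,0,0,-1,85],
    [0,0,0,0,0,-1,85],
    [0,0,0,0,0,-0.86,85],
    [0,0,0,0,0,0,85],
    [0,0,0,0,0,0,85],
    [0,0,0,0,0,0,85],
    [0,0,0,0,0,0,85],
    [0,0,0,0,0,0,85]
  ]
}}

```text
time_s: 14.5
position: [543.8, 162.8, 289.3]
orientation: [0.123, 0.992, -0.0, 0.0]
ft_force: [0.5, 0.0, 0.3]
gripper_width: 0.993
finger_force: 0.0
```

Run:
```python
from h import *
d=shot("wrist","w7");delta([543,162,200],2.9)
g=cv2.convertScaleAbs(d["img"],alpha=1.8,beta=20);cv2.imwrite("pics/w7b.png",g)
```

```text
t 14.55 pos [543.8 162.8 289.4] yaw 2.8956 tool shift/50 [ 0.011 -0.02   1.787] turn z units -0.04 tilt [ 0. -0.]
```

View pics/w7b.png

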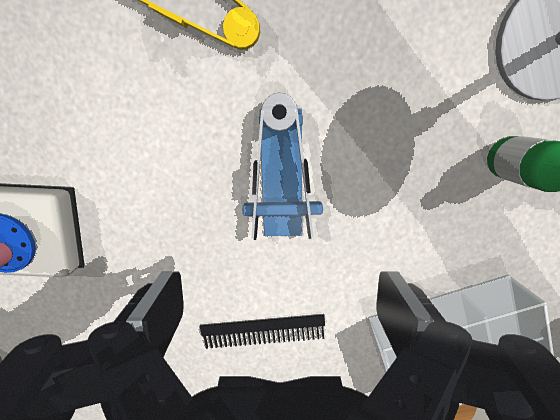

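The boosted wrist view shows the hinge at (279,111), the black grips at (255,176) and (306,176), and the tips at (256,238) and (309,237). The tongs are nearly aligned with the tool. I'll descend for a second view.

{"name": "drive_tool", "arguments": {
  "series": [
    [0,0,0.3,0,0,0,85],
    [0,0,0.3,0,0,0,85],
    [0,0,0.3,0,0,0,85],
    [0,0,0.3,0,0,0,85],
    [0,0,0.3,0,0,0,85],
    [0,0,0.3,0,0,0,85],
    [0,0,0,0,0,0,85],
    [0,0,0,0,0,0,85],
    [0,0,0,0,0,0,85],
    [0,0,0,0,0,0,85]
  ]
}}

```text
time_s: 15.55
position: [544.2, 163.0, 200.1]
orientation: [0.122, 0.992, 0.0, 0.001]
ft_force: [-0.1, 0.1, -0.8]
gripper_width: 0.994
finger_force: 0.0
```

Run:
```python
from h import *
shot("wrist","w8")
a,b=load("w7"),load("w8")
for d in(a,b):
    # project expected places to get rois
    for nm,X in(("hinge",[473,180,30]),("gL",[550.6,191,32]),("gR",[537,133,32]),("tip",[606,147,30])):
        print(nm,proj(d,X).round(0),end=" ")
    print()
    g=cv2.cvtColor(d["img"],cv2.COLOR_BGR2GRAY);m=(g<22).astype(np.uint8)
    k,l,s,c=cv2.connectedComponentsWithStats(m)
    for i in range(1,k):
        if s[i,4]>25: print(c[i].round(1),s[i].tolist())
g=cv2.convertScaleAbs(b["img"],alpha=1.8,beta=20);cv2.imwrite("pics/w8b.png",g);print(ctrl.observe()["position"])
```

```text
hinge [279. 109.] gL [305. 174.] gR [253. 175.] tip [279. 226.] 
[278.8 111.5] [272, 105, 14, 14, 159]
[493.8 155.4] [487, 137, 25, 40, 214]
[530.2 169.8] [520, 142, 40, 50, 449]
[306.5 175.7] [304, 159, 6, 34, 114]
[254.4 176.3] [253, 161, 4, 33, 98]
[ 65.6 216. ] [0, 184, 84, 84, 510]
[ 24.9 237.4] [0, 214, 35, 53, 141]
[255.6 227.6] [254, 216, 4, 24, 54]
[273.  377.5] [0, 272, 560, 148, 37903]
[391.3 298. ] [377, 279, 38, 38, 590]
[261.  328.1] [200, 314, 125, 34, 1839]
hinge [278. 109.] gL [311. 193.] gR [245. 194.] tip [279. 257.] 
[278.4 112.2] [270, 103, 18, 19, 273]
[548.2 171. ] [540, 148, 20, 48, 394]
[313.6 191.1] [310, 173, 8, 41, 161]
[246.6 197.5] [244, 174, 6, 45, 166]
[ 25.4 250.6] [0, 206, 40, 98, 715]
[314.7 255.9] [312, 241, 7, 31, 95]
[249.  257.8] [247, 243, 5, 31, 102]
[270.5 377.7] [0, 272, 560, 148, 39738]
[390.8 297.2] [377, 279, 36, 35, 543]
[433.3 311.6] [423, 304, 23, 19, 144]
[544.16025787 162.91706754 200.03475429]
```

View pics/w8b.png

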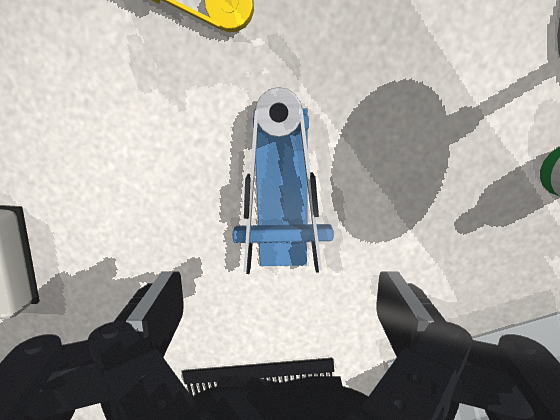

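The second view shows the hinge at (278,112), the grips at (247,195) and (314,193), and the tips ending at (248,272) and (317,271).

Run:
```python
from h import *
a,b=load("w7"),load("w8")
H=tri((a,(278.8,111.5)),(b,(278.4,112.2)));L=tri((a,(306.5,176.3)),(b,(314,193.5)));r=tri((a,(254.6,176.8)),(b,(246.8,196)))
T1=tri((a,(309,238)),(b,(317.5,271.5)));T2=tri((a,(256,239)),(b,(248.5,272.5)))
for n,q in zip("H L R T1 T2".split(),(H,L,r,T1,T2)):print(n,q[0].round(1),np.round(q[1],2))
for z in(28,32,36):
    h=plane(b,(278.4,112.2),z);gl=plane(b,(314,193.5),z+2);gr=plane(b,(246.8,196),z+2);t=(plane(b,(317.5,271.5),z)+plane(b,(248.5,272.5),z))/2
    g=(gl+gr)/2;v=t-h;print(z,h[:2].round(1),g[:2].round(1),t[:2].round(1),"|hg|",np.linalg.norm((g-h)[:2]).round(1),np.linalg.norm((gl-gr)[:2]).round(1),"|ht|",np.linalg.norm(v[:2]).round(1),"yaw",np.arctan2(v[1],v[0]).round(4))
```

```text
H [475.6 179.2  16.5] [0.11 0.11]
L [557.4 193.8  12.8] [0.48 0.48]
R [537.9 134.8  39. ] [0.09 0.09]
T1 [627.7 179.4  35.8] [0.65 0.65]
T2 [614.1 114.8  32.9] [0.43 0.43]
28 [475.5 179.4] [546.3 163.4] [624.1 146.6] |hg| 72.5 61.6 |ht| 152.1 yaw -0.2167
32 [475.5 179.4] [545.3 163.7] [622.1 147.1] |hg| 71.5 60.8 |ht| 150.1 yaw -0.2167
36 [475.4 179.4] [544.2 163.9] [620.  147.6] |hg| 70.6 59.9 |ht| 148.1 yaw -0.2167
```

{"name": "drive_tool", "arguments": {
  "series": [
    [-0.05,0.02,0.3,0,0,-0.28,85],
    [0,0,0.4,0,0,0,85],
    [0,0,0.45,0,0,0,85],
    [0,0,0.45,0,0,0,85],
    [0,0,0.45,0,0,0,85],
    [0,0,0.45,0,0,0,85],
    [0,0,0.4,0,0,0,85],
    [0,0,0.3,0,0,0,85],
    [0,0,0.2,0,0,0,85],
    [0,0,0.16,0,0,0,85]
  ]
}}

```text
time_s: 16.6
position: [546.4, 163.2, 20.6]
orientation: [0.108, 0.994, 0.0, -0.0]
ft_force: [0.0, 0.3, 0.7]
gripper_width: 0.992
finger_force: 0.0
```

{"name": "drive_tool", "arguments": {
  "series": [
    [0,0,0,0,0,0,70],
    [0,0,0,0,0,0,62],
    [0,0,0,0,0,0,59],
    [0,0,0,0,0,0,59],
    [0,0,0,0,0,0,59],
    [0,0,0,0,0,0,59],
    [0,0,0,0,0,0,59],
    [0,0,0,0,0,0,59],
    [0,0,0,0,0,0,59],
    [0,0,0,0,0,0,59]
  ],
  "force": 30
}}

```text
time_s: 17.6
position: [547.6, 163.6, 22.8]
orientation: [0.108, 0.994, 0.0, 0.001]
ft_force: [-0.2, 0.4, 6.0]
gripper_width: 0.692
finger_force: 7.8
```

Run:
```python
from h import *
d=shot("wrist","w9");delta([546,163.5,150],2.925);print(ctrl.observe()["ft_force"])
cv2.imwrite("pics/w9b.png",cv2.convertScaleAbs(d["img"],alpha=1.8,beta=20))
```

```text
t 17.65 pos [547.6 163.7  22.8] yaw 2.9258 tool shift/50 [ 0.025 -0.007 -2.544] turn z units 0.01 tilt [0.16 0.04]
[-0.82421105  0.67837943  6.41025001]
```

View pics/w9b.png

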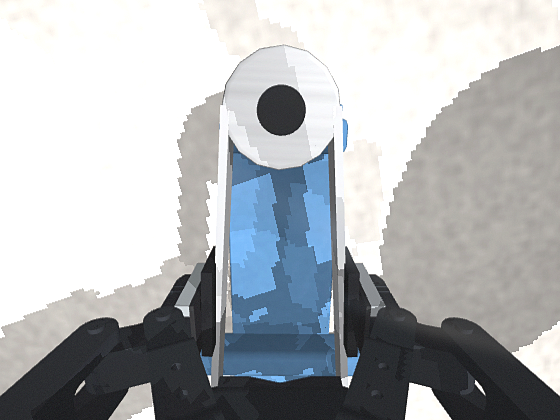

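The wrist view shows both pads on the black grips at (210,300) and (350,300), with the hinge centred at (281,109). Lifting next.

{"name": "drive_tool", "arguments": {
  "series": [
    [0,0,-0.05,0,0,0,59],
    [0,0,-0.1,0,0,0,59],
    [0,0,-0.2,0,0,0,59],
    [0,0,-0.3,0,0,0,59],
    [0,0,-0.35,0,0,0,59],
    [0,0,-0.35,0,0,0,59],
    [0,0,-0.35,0,0,0,59],
    [0,0,-0.3,0,0,0,59],
    [0,0,-0.2,0,0,0,59],
    [0,0,-0.1,0,0,0,59]
  ]
}}

```text
time_s: 18.65
position: [546.8, 163.2, 137.6]
orientation: [0.108, 0.994, 0.0, 0.001]
ft_force: [0.6, 0.1, -1.0]
gripper_width: 0.692
finger_force: 6.7
```

Run:
```python
from h import *
a=load("w9");b=shot("wrist","w10");s=ctrl.observe();shot("side","s1");print(s["ft_force"],s["finger_force"],s["gripper_width"])
for d in(a,b):
    m=(cv2.cvtColor(d["img"],cv2.COLOR_BGR2GRAY)<22).astype(np.uint8)
    k,l,st,c=cv2.connectedComponentsWithStats(m)
    print([(c[i].round(1),st[i].tolist()) for i in range(1,k) if st[i,4]>300 and 200<c[i][0]<360])
c=load("s1")["img"];p=proj(load("s1"),[546,163,130]).astype(int);print(p)
c=c[p[1]-45:p[1]+45,p[0]-60:p[0]+60]
w=cv2.resize(b["img"],None,fx=.75,fy=.75)
o=np.hstack([cv2.resize(c,(420,315),interpolation=2),cv2.convertScaleAbs(w,alpha=1.8,beta=20)[:315,:380]]);cv2.imwrite("pics/m1.png",o)
```

```text
[ 0.55632222  0.04971652 -0.03493928] 6.679052392282756 0.6916992523697159
[(array([280.8, 109.9]), [257, 86, 48, 49, 1885]), (array([272.4, 370.9]), [0, 247, 560, 173, 39934])]
[(array([280.8, 109.7]), [257, 85, 48, 50, 1881]), (array([270.3, 371.6]), [0, 247, 560, 173, 39556])]
[271 157]
```

View pics/m1.png

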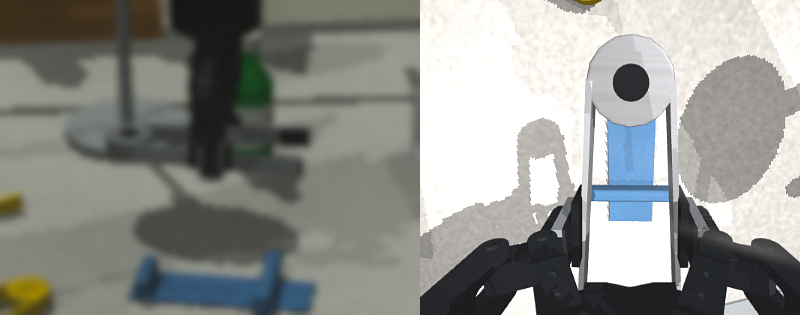

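The left panel shows the tongs held level in the gripper above the rest, and the right panel shows the hinge unchanged at (630,82) of the crop. Carrying them to the spinner next.

{"name": "drive_tool", "arguments": {
  "series": [
    [-0.02,-0.3,-0.1,0,0,0,59],
    [-0.03,-0.5,-0.11,0,0,0,59],
    [-0.03,-0.69,-0.11,0,0,0,59],
    [-0.03,-0.69,-0.11,0,0,0,59],
    [-0.03,-0.69,-0.11,0,0,0,59],
    [-0.03,-0.69,-0.11,0,0,0,59],
    [-0.03,-0.69,-0.11,0,0,0,59],
    [-0.03,-0.69,-0.11,0,0,0,59],
    [-0.03,-0.5,-0.1,0,0,0,59],
    [-0.03,-0.3,-0.07,0,0,0,59]
  ]
}}

```text
time_s: 19.75
position: [498.1, -122.9, 187.7]
orientation: [0.109, 0.994, -0.0, -0.001]
ft_force: [-0.0, 0.3, -0.2]
gripper_width: 0.694
finger_force: 6.7
```

{"name": "drive_tool", "arguments": {
  "series": [
    [0,0,0,0,0,0.3,59],
    [0,0,0,0,0,0.6,59],
    [0,0,0,0,0,0.7,59],
    [0,0,0,0,0,0.8,59],
    [0,0,0,0,0,0.8,59],
    [0,0,0,0,0,0.8,59],
    [0,0,0,0,0,0.7,59],
    [0,0,0,0,0,0.5,59],
    [0,0,0,0,0,0.23,59],
    [0,0,0,0,0,0,59]
  ]
}}

```text
time_s: 20.75
position: [498.9, -120.3, 187.8]
orientation: [0.382, 0.924, 0.0, -0.001]
ft_force: [-0.9, -0.3, -0.7]
gripper_width: 0.696
finger_force: 6.7
```

Run:
```python
from h import *
shot("wrist","w11");delta([499.8,-120.1,74],2.356);t=shot("top","t2");s=shot("side","s2")
t,s=load("t2"),load("s2")
for d,r in((t,(300,190,340,230)),(s,(265,222,300,252))):
    print([q[:2] for q in mask(d,(160,40,70),(10,170,255),r)[1]])
cs=s["img"][175:295,215:375];ct=t["img"][170:250,265:370]
cv2.imwrite("pics/m2.png",np.hstack([cv2.resize(cs,(400,300),interpolation=2),cv2.resize(ct,(394,300),interpolation=2)]))
```

```text
t 20.8 pos [ 498.9 -120.2  187.9] yaw 2.3582 tool shift/50 [-0.012  0.015  2.277] turn z units 0.02 tilt [-0.04  0.02]
[(array([306.5, 210. ]), [300, 190, 17, 40, 437])]
[(array([281.6, 236.7]), [277, 230, 10, 15, 132])]
```

View pics/m2.png

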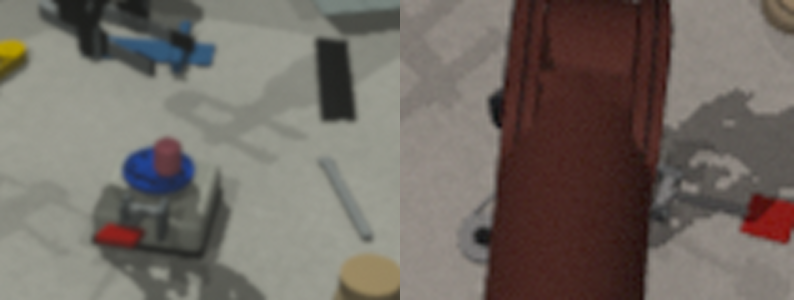

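The side crop shows the stone upright on the plate at (168,157), with the tongs in the gripper above and behind it at (140,50). The top view is blocked by the arm.

Run:
```python
from h import *
t,s,w=load("t1"),load("s2"),load("w6")
X=[546.5,-166.8]
print("side",proj(s,X+[77]),"top",proj(t,X+[90]),"wr",[proj(w,X+[z]) for z in(60,94)])
m=mask(w,(165,40,50),(12,190,255),(120,20,260,140))[1]
print([q[:2] for q in m])
for z in(77,80,84): print(plane(s,(281.6,237.2),77)[:2],plane(t,(318.6,209.9),z+6)[:2],plane(w,m[0][0],z)[:2])
print(tri((s,(281.6,237)),(w,m[0][0])),tri((s,(281.6,237)),(t,(318.6,209.9))))
```

```text
side [281.41970045 236.54455558] top [318.67860473 209.2658986 ] wr [array([169.00672047,  78.72651967]), array([157.75951582,  75.83633833])]
[(array([161.2,  76.7]), [147, 61, 33, 32, 699])]
[ 546.70994263 -169.58798002] [ 545.97353289 -167.15292204] [ 546.14088213 -164.38890761]
[ 546.70994263 -169.58798002] [ 545.30857487 -166.92821391] [ 546.29592968 -165.37874729]
[ 546.70994263 -169.58798002] [ 544.42196418 -166.62860308] [ 546.50265976 -166.69853352]
(array([ 546.58767939, -163.2650243 ,   73.22464516]), [np.float64(0.6496515253000402), np.float64(0.6496515252999948)]) (array([ 547.15546373, -167.67015241,   76.306828  ]), [np.float64(0.29520190357734805), np.float64(0.29520190357730275)])
```

{"name": "drive_tool", "arguments": {
  "series": [
    [-0.01,0.01,0.1,0,0,0,59],
    [0,0,0.2,0,0,0,59],
    [0,0,0.25,0,0,0,59],
    [0,0,0.25,0,0,0,59],
    [0,0,0.25,0,0,0,59],
    [0,0,0.2,0,0,0,59],
    [0,0,0.15,0,0,0,59],
    [0,0,0.1,0,0,0,59],
    [0,0,0.03,0,0,0,59],
    [0,0,0,0,0,0,59]
  ]
}}

```text
time_s: 21.9
position: [499.9, -120.3, 111.9]
orientation: [0.382, 0.924, 0.0, 0.0]
ft_force: [0.0, -0.8, -1.0]
gripper_width: 0.689
finger_force: 6.7
```

Run:
```python
from h import *
shot("wrist","w12");delta([499.5,-120.0,74],2.358);shot("side","s3")
s,w=load("s3"),load("w12")
X=np.array([546.3,-166.6]);p=ctrl.observe()["position"]
print(proj(s,[*X,77]))
cs=cv2.resize(s["img"][190:265,230:330],(800,600),interpolation=2)
cs=cv2.convertScaleAbs(cs,alpha=1.7,beta=15)
# expected tip ends / stone
for q in([*X,94],[*X,60]):
    u=(proj(s,q)-[230,190])*8;cv2.circle(cs,tuple(int(v) for v in u),4,(0,255,0),1)
a=np.array([.7086,-.7056]);n=np.array([.7056,.7086])
for sg in(-1,1):
  for z in(0,16):
    u=(proj(s,[*(p[:2]+a*78+sg*26*n),p[2]-2.8+z])-[230,190])*8;cv2.circle(cs,tuple(int(v) for v in u),4,(0,255,255),1)
cv2.imwrite("pics/m3.png",cs)
```

```text
t 21.95 pos [ 500.1 -120.3  112.1] yaw 2.3571 tool shift/50 [ 0.014 -0.004  0.763] turn z units -0.01 tilt [ 0.03 -0.  ]
[281.33143958 236.50129642]
```

View pics/m3.png

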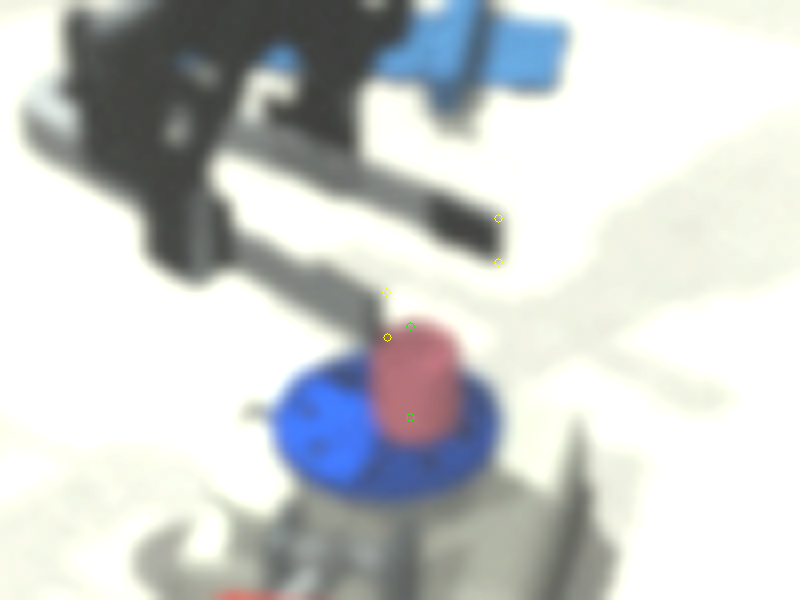

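The crop shows the open tips at (440,230–260 end 503) and (385,335), straddling the stone at (415,385). The predicted marks match within about a millimetre. Descending.

{"name": "drive_tool", "arguments": {
  "series": [
    [0,0,0.06,0,0,0,59],
    [0,0,0.1,0,0,0,59],
    [0,0,0.14,0,0,0,59],
    [0,0,0.14,0,0,0,59],
    [0,0,0.12,0,0,0,59],
    [0,0,0.1,0,0,0,59],
    [0,0,0.07,0,0,0,59],
    [0,0,0.03,0,0,0,59],
    [0,0,0,0,0,0,59],
    [0,0,0,0,0,0,59]
  ]
}}

```text
time_s: 23.0
position: [500.0, -120.3, 74.0]
orientation: [0.382, 0.924, 0.0, 0.0]
ft_force: [-0.3, -0.6, 0.0]
gripper_width: 0.696
finger_force: 6.7
```

Run:
```python
from h import *
delta([499.5,-120.0,74],2.358);s=shot("side","s4");print(mask(s,(160,40,70),(10,170,255),(265,222,300,252))[1][0][:2],ctrl.observe()["ft_force"])
```

```text
t 23.0 pos [ 500.  -120.3   74. ] yaw 2.3571 tool shift/50 [ 0.012 -0.003  0.   ] turn z units -0.01 tilt [ 0.02 -0.  ]
(array([281.8, 236.3]), [276, 229, 12, 16, 141]) [ 0.17935032  0.69466046 -0.52992923]
```

Close gently, step by step.

{"name": "drive_tool", "arguments": {
  "series": [
    [0,0,0,0,0,0,57],
    [0,0,0,0,0,0,55],
    [0,0,0,0,0,0,53],
    [0,0,0,0,0,0,51],
    [0,0,0,0,0,0,50],
    [0,0,0,0,0,0,49],
    [0,0,0,0,0,0,48],
    [0,0,0,0,0,0,47],
    [0,0,0,0,0,0,46],
    [0,0,0,0,0,0,45]
  ],
  "force": 32
}}

```text
time_s: 24.05
position: [499.9, -120.4, 73.8]
orientation: [0.382, 0.924, 0.0, 0.0]
ft_force: [0.5, 0.9, -0.9]
gripper_width: 0.531
finger_force: 23.8
```

{"name": "drive_tool", "arguments": {
  "series": [
    [0,0,0,0,0,0,44],
    [0,0,0,0,0,0,43],
    [0,0,0,0,0,0,42],
    [0,0,0,0,0,0,41],
    [0,0,0,0,0,0,40],
    [0,0,0,0,0,0,40],
    [0,0,0,0,0,0,40],
    [0,0,0,0,0,0,40],
    [0,0,0,0,0,0,40],
    [0,0,0,0,0,0,40]
  ]
}}

```text
time_s: 25.05
position: [499.9, -120.3, 73.8]
orientation: [0.382, 0.924, -0.0, 0.0]
ft_force: [0.3, 0.4, 0.2]
gripper_width: 0.531
finger_force: 32.6
```

Run:
```python
from h import *
delta([499.5,-120.0,74],2.358);s=shot("side","s5");o=ctrl.observe();print(mask(s,(160,40,70),(10,170,255),(265,222,300,252))[1][0][:2],o["ft_force"],o["gripper_width"]*85.4,o["finger_force"])
```

```text
t 25.05 pos [ 499.9 -120.3   73.8] yaw 2.3571 tool shift/50 [ 0.01  -0.    -0.003] turn z units -0.01 tilt [ 0. -0.]
(array([282.2, 235.6]), [276, 230, 12, 15, 119]) [-0.20690483  0.60141663 -0.39078617] 45.11997680041834 32.6434219055227
```

{"name": "drive_tool", "arguments": {
  "series": [
    [0,0,-0.03,0,0,0,40],
    [0,0,-0.06,0,0,0,40],
    [0,0,-0.1,0,0,0,40],
    [0,0,-0.14,0,0,0,40],
    [0,0,-0.16,0,0,0,40],
    [0,0,-0.18,0,0,0,40],
    [0,0,-0.2,0,0,0,40],
    [0,0,-0.2,0,0,0,40],
    [0,0,-0.2,0,0,0,40],
    [0,0,-0.2,0,0,0,40]
  ]
}}

```text
time_s: 26.1
position: [499.9, -120.3, 148.3]
orientation: [0.382, 0.924, 0.0, 0.0]
ft_force: [-0.4, 0.1, -2.2]
gripper_width: 0.53
finger_force: 32.9
```

{"name": "drive_tool", "arguments": {
  "series": [
    [0,0,-0.2,0,0,0,40],
    [0,0,-0.2,0,0,0,40],
    [0,0,-0.2,0,0,0,40],
    [0,0,-0.2,0,0,0,40],
    [0,0,-0.18,0,0,0,40],
    [0,0,-0.14,0,0,0,40],
    [0,0,-0.1,0,0,0,40],
    [0,0,-0.06,0,0,0,40],
    [0,0,-0.03,0,0,0,40],
    [0,0,0,0,0,0,40]
  ]
}}

```text
time_s: 27.1
position: [499.8, -120.3, 212.8]
orientation: [0.382, 0.924, 0.0, -0.0]
ft_force: [0.5, 0.3, -1.6]
gripper_width: 0.532
finger_force: 32.9
```

{"name": "drive_tool", "arguments": {
  "series": [
    [0,0,0,0,0,0,40],
    [0,0,0,0,0,0,40],
    [0,0,0,0,0,0,40],
    [0,0,0,0,0,0,40],
    [0,0,0,0,0,0,40],
    [0,0,0,0,0,0,40],
    [0,0,0,0,0,0,40],
    [0,0,0,0,0,0,40],
    [0,0,0,0,0,0,40],
    [0,0,0,0,0,0,40]
  ]
}}

```text
time_s: 28.1
position: [499.8, -120.3, 212.8]
orientation: [0.382, 0.924, 0.0, -0.0]
ft_force: [-0.6, 0.3, -0.5]
gripper_width: 0.534
finger_force: 32.9
```

Run:
```python
from h import *
delta([499.5,-120.0,74],2.358);shot("side","s6");s=load("s6");o=ctrl.observe();print(o["ft_force"],o["finger_force"],abs(o["dq"]).max())
print(proj(s,[546.3,-166.6,77+129]),mask(s,(160,40,70),(10,170,255),(240,150,320,260))[1][0][:2])
cs=cv2.resize(s["img"][140:260,220:380],(800,600),interpolation=2)
cv2.imwrite("pics/m4.png",cv2.convertScaleAbs(cs,alpha=1.5,beta=15))
```

```text
t 28.1 pos [ 499.8 -120.3  212.8] yaw 2.3571 tool shift/50 [0.009 0.    2.776] turn z units -0.01 tilt [-0.  0.]
[-0.07128275  0.36767868 -1.30095408] 32.87758747974294 0.0030936595814606335
[281.27539706 190.85086895] (array([282.3, 185.6]), [276, 179, 12, 17, 134])
```

View pics/m4.png

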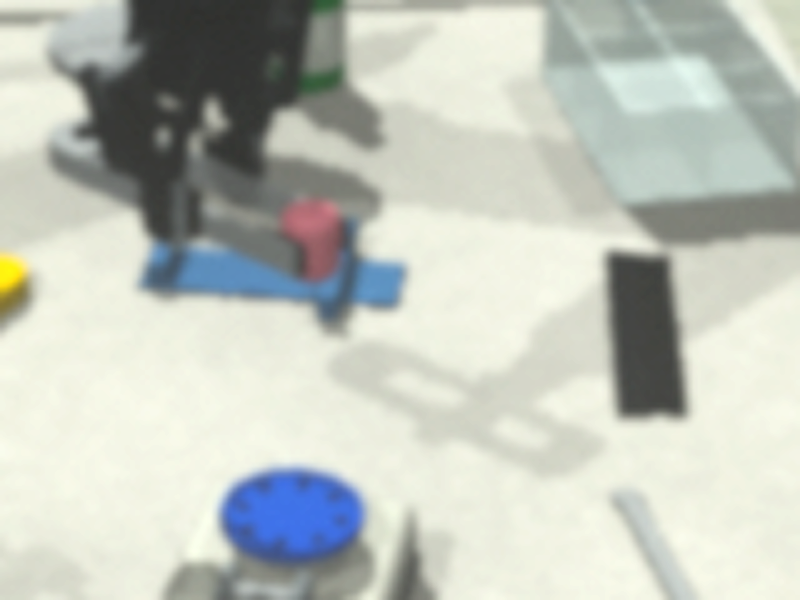

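The crop shows the pink stone upright in the tongs' tips at (315,238), well above the empty blue plate at (290,512).

```bash
python3 -c "
from cell import ctrl
print(ctrl.finish_job())"
```

```text
the job is handed in; nothing more can be done
None
```

I pumped the lever three full strokes, then picked up the stone with the tongs, lifted it about 14 cm and handed the job in at about 28 s with it held level and still; one bottom press in the first stroke peaked at about 48 N at the wrist, through the fingertips.

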